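# Close the phone press with its ratchet wrench

## Robot

A 6-joint arm with a two-finger parallel gripper is mounted at the origin on a cart in front of the work surface, level with it; the furniture and walls round the work are solid. World frame = base frame: x ahead of the robot, y to its left, z up, the work surface at z = 0. Lengths are in m, angles in rad, forces in N, time in s.
With the tool pointing down it reaches from about 0.35 to 0.975 m from the base axis. Payload 17.4 kg.
Tool frame: the origin (TCP) lies on the centre line of the jaws, within the pads' length; the fingertips stand 8 mm ahead of it and the grasp point (between the pads) lies 11 mm behind it (bot.tcp_to_tips is the distance from the TCP to the fingertips, in m); z points along the fingers, y is the line along which they close (so a half turn about z gives the same grasp; the last joint's range is limited). The gripper opens to 85 mm and grips with 20 to 120 N. Pads are 22 mm wide; open, the fingers measure 114 mm over their backs; the gripper's body (76 mm by 85 mm) begins 54 mm behind the grasp point. The pads swing forward as they close: fully open they stand 13 mm farther back than shut.
Start: joints at [1.277, 0.116, 1.442, -0, 1.584, -0.038], TCP at [0.171, 0.653, 0.239] pointing down, gripper open.
Joint ranges: [-2.83, 2.83], [-0.83, 2.19], [0.07, 2.5], [-1.14, 4.28], [0.01, 3], [-2.97, 2.97]. Speed limits (rad/s): [1.89, 1.89, 2.22, 3.14, 3.14, 3.14].

## Interface

Orientations are given as a unit quaternion [w, x, y, z].
In Python, from rig import bot, vision, nets gives the robot as it stands. The module is installed in compiled form; this text tells all that it offers.
- The arm moves only by the tool play_rows, never from a script. Its argument "moves" is one flat list of numbers, 4 for each row, row after row: the shift along the world's x, y, z as a fraction of full scale, then the turn about the world's z as a fraction of full scale. In form: [tx, ty, tz, yaw, tx, ty, tz, yaw, ...]. A call has 1 to 8 rows; each row is the pose to reach, as a shift and turn from the pose commanded when the call began, turning the shorter way round; what a row does not reach only later rows make up. Full scale, the value 1, is 0.1 m for a shift and pi rad for a turn. A row lasts 1/10 s, in which the tool goes at most 50 mm and 8.59 degrees, less where a joint would pass 70% of its speed; a pose out of reach is approached as far as the arm can. A call with a number of a shift or a turn outside -1 to 1 is refused whole. A call with a gripper value outside its range is refused whole. "fingers" is the gripper's target within -1 to 1 (fully open at 1, half-way at 0, shut at -1), set as the call begins (left out, the last holds). The fingers move at their own pace and stop on an object; "newtons" is the grip in N (left out, the last holds). Time passes only in rows, so rows that repeat a pose let the fingers close. It gives the time, the measured TCP pose, the force, the opening and the grip force at its end, in the units of the state.
- bot.sense(): the state, without advancing time (a new reading comes with each control period).
- vision.capture(name): name is "scene" or "top"; returns (picture, depth): 400x640x3 uint8, red, green, blue; 400x640 float32, m along the optical axis (not along the pixel's ray), 0 where there is no reading.
- vision.calibration(name): a dict with "intrinsics" (3x3 intrinsics, pixels), "pose" (4x4, takes a point from camera to world coordinates). Camera axes: x right, y down, z forward; pixel columns grow to the right and rows downward; lengths in m; the calibration is good to about 2 mm. A picture is of the moment at which its call begins. calibration takes no time and is no camera call.
- bot.sign_off(): hands the job in; it is judged then, once.
Trained networks look in the newest picture that a camera, given by its name, has taken for a name from the list of things; names that differ only in an ending like _2 or _b are one class to them, and where a whole thing is asked for, a point or a joint stands for the part that bears it (a point fixed in the world has none). Each returns a list of dicts, best first, with "conf" (0 to 1); they miss things now and then, are a little off and sometimes report something else, mostly with a low value. They report only what shows in the picture. A call takes as long as a camera call.
- nets.search_frame(camera, label): "bbox" ([left, top, right, bottom] in pixels, round what is visible of it).
- nets.masks_of(camera, label): "mask" (400x640 bool, what is visible of it) and "bbox" ([left, top, right, bottom] in pixels, round what is visible of it).
The state is a dict: "time_s": time; "q": joint angles; "joint_vel": joint speeds; "joint_efforts": joint torques, N m; "tool_pos": TCP position; "tool_rot": TCP orientation; "force": force on the tool from outside, world axes, zero at the start; "wrist_torque": the same for the moment, N m; "width": finger opening in m; "gripper_force": force on a finger pad.
Only numpy, scipy, OpenCV 4.12 (cv2) and the standard library are available. Lean on these libraries where they do the work, as an engineer would, in place of code of your own. Each camera call takes 0.05 s, during which the arm holds its last target. There are 200 camera calls.

## Task

The glass of the phone has been glued and must be clamped: close the small screw press that holds the phone, swinging the ratchet wrench on its nut back and forth (clockwise seen from above tightens, the way back slips freely) until the platen is fully down on the phone. Then let go of the wrench; leave the other press, which is empty, as it is.

Things in the scene. Friction and masses are not known exactly. Their poses are not given: they have to be found in the camera images.
- press: The press with the phone, fixed to the desk: plywood base 170 x 124 x 12 mm (origin under its centre, -x is its front, z up), two steel columns, dark steel crossbar 64 x 128 mm whose top is 60 mm above the desk, ratchet wrench on top pointing to the front, threaded rod up to 112 mm. The black phone (146 x 72 x 8 mm) lies flat in it and sticks out at front and back.
- press_platen (a joint): How far its platen (60 x 72 mm plate with cork below, on a threaded rod through the nut) has come down, m: 0 = open, 9 mm above the phone; 0.009 = fully down on the phone. Only the nut moves it: 3 mm per rad of clockwise nut turn, 3 rad in all, then the nut stops dead. The rod stands 23 mm out of the nut when open, 14 mm when closed.
- press_wrench (a joint): Wrench angle, rad: 0 = handle straight to the front, grows clockwise seen from above (tightening). Two upright pins stop it at -0.72 and +0.72. Clockwise it turns the nut (about 3 N at the grip), counterclockwise it slips over the teeth and the nut stays. Teeth are 0.39 rad apart: up to that much of each clockwise stroke is idle. It stays where it is left.
- press_axis (a point): Point on the vertical axis of the nut and wrench of the press with the phone, 73 mm above the desk, at mid height of the wrench. Axes as the press: -x points to the front of the press, z up.
- press_grip (a point): Point to grip on its wrench handle: 110 mm from the nut axis, 73 mm above the desk, in the middle of the black grip (18 mm wide, 17 mm tall, 58 to 148 mm from the axis). Moves with the wrench; its -x axis points outward along the handle, z up. The steel wrench head is 56 mm across.
- spare_platen (a joint): The same travel of the other press, which is identical but holds no phone; 0 at the start. It must stay as it is.

How it is judged:
By the outcome, as a careful person would: the job done as asked, in the order asked, and still so for the second after the job is handed in, with the robot touching nothing.
It also fails if it takes over 64 s, if anything falls off the work surface, if the arm or the gripper's body presses on something with over 40 N, if the wrist force passes 120 N, or if a joint passes its speed limit or range.

## Working session

There is one attempt and no reset: what is moved stays moved. The work goes in short steps, Python scripts to look and compute and a tool call to move; the robot and the scene stay as the last step left them, time stands still between calls to the robot, and variables do not carry over. Pictures are saved under pics/ and viewed, at most 10 in all, crops included, and the job is handed in when it is done.

Besides the shell and the picture viewer there is one more tool, called as name(argument=value, ...) on one line, values as JSON. play_rows: Moves the arm, as the interface text tells. Shift numbers are shares of 0.1 m and turn numbers shares of pi rad, none past 1 either way. Its arguments: {"type":"object","properties":{"moves":{"type":"array"},"fingers":{"type":"number"},"newtons":{"type":"number"}},"required":["moves"]}

```bash
mkdir -p pics
python3 - <<'E'
from rig import bot,vision,nets
import cv2,numpy as np
ims=[]
for n in("scene","top"):
    p,d=vision.capture(n); cv2.imwrite(f"pics/{n}0.png",p[:,:,::-1]); np.save(f"{n}_d.npy",d)
    c=vision.calibration(n); print(n,c["intrinsics"].tolist(),c["pose"].round(4).tolist())
    for l in("press","press_wrench","press_grip"):
        for r in nets.search_frame(n,l): print(l,r["conf"],r["bbox"])
s=bot.sense();print(s["time_s"],s["tool_pos"],s["tool_rot"],bot.tcp_to_tips,s["width"])
E
```

```text
scene [[431.1728927075761, 0.0, 317.31318131807143], [0.0, 431.1728927075761, 205.08254796664525], [0.0, 0.0, 1.0]] [[0.8945, -0.243, 0.3753, 0.1774], [-0.447, -0.4697, 0.7613, -0.7594], [-0.0087, -0.8487, -0.5288, 0.6124], [0.0, 0.0, 0.0, 1.0]]
press 0.6 [253.5, 160.6, 339.3, 216.8]
press_wrench 0.69 [254.9, 165.4, 306.4, 199.9]
press_grip 0.89 [253.1, 169.7, 306.3, 198.0]
top [[486.8884491223952, 0.0, 320.33230243581875], [0.0, 486.8884491223952, 199.3995760800368], [0.0, 0.0, 1.0]] [[-0.0291, -0.9711, 0.2367, 0.2543], [-0.9996, 0.0296, -0.0015, -0.0183], [-0.0055, -0.2367, -0.9716, 1.3254], [0.0, 0.0, 0.0, 1.0]]
press_wrench 0.86 [233.1, 180.7, 261.4, 244.8]
press_grip 0.86 [235.5, 179.1, 262.1, 243.2]
0.4 [0.17078277 0.65301382 0.23921634] [-9.44282821e-06  1.27538679e-01  9.91833595e-01 -6.60769195e-05] 0.008 0.08523507839939247
```

View pics/scene0.png

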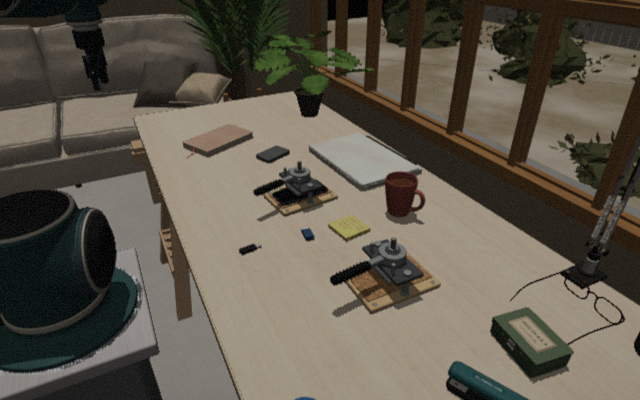

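View pics/top0.png

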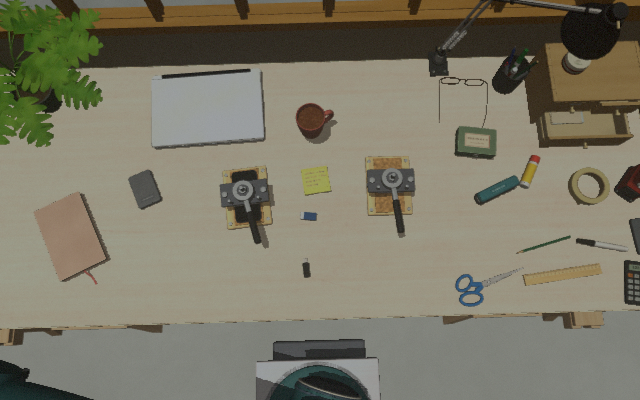

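The press with the phone is the left one in the top view: nut near (243,188), handle end near (257,240). The spare press is at (390,180). Next I locate the press and wrench in 3D.

```bash
cat > h.py <<'E'
from rig import bot,vision,nets
import numpy as np,cv2
def cloud(n,box):
    p,d=vision.capture(n); c=vision.calibration(n);K=c["intrinsics"];T=c["pose"]
    u0,v0,u1,v1=box
    v,u=np.mgrid[v0:v1,u0:u1]; z=d[v0:v1,u0:u1]
    P=np.stack([(u-K[0,2])/K[0,0]*z,(v-K[1,2])/K[1,1]*z,z],-1)@T[:3,:3].T+T[:3,3]
    return p,P
E
python3 - <<'E'
from h import *
p,P=cloud("top",(205,155,290,255))
cv2.imwrite("pics/c1.png",cv2.resize(p[155:255,205:290,::-1],None,fx=6,fy=6,interpolation=cv2.INTER_CUBIC)[:600])
z=P[...,2]
def rep(n,m):
    q=P[m]; 
    if len(q)<3: print(n,len(q));return
    r=cv2.minAreaRect(q[:,:2].astype(np.float32)*1000); print(n,len(q),q.mean(0).round(4),r)
rep("rod",z>.095)
rep("wr",(z>.067)&(z<.095))
rep("wr+",(z>.067))
rep("bar",(z>.05)&(z<.064))
rep("base",(z>.007)&(z<.05))
h=(z>.067)&(z<.095)
q=P[h];a=q[np.argsort(q[:,0])];
print(a[::max(1,len(a)//40)].round(3).tolist())
p,P=cloud("scene",(245,150,345,220)); z=P[...,2]
rep("s rod",(z>.095)&(P[...,0]<.7)&(z<.13)); rep("s wr",(z>.067)&(z<.09)); rep("s base",(z>.007)&(z<.09))
rep("s bar",(z>.055)&(z<.063))
E
```

```text
rod 61 [0.3691 0.0514 0.9066] ((422.2079162597656, 86.58491516113281), (395.77069091796875, 10.6853609085083), 30.45652198791504)
wr 675 [0.5482 0.173  0.0816] ((540.7279052734375, 153.4371337890625), (169.1231689453125, 100.58479309082031), 33.712005615234375)
wr+ 736 [0.5334 0.1629 0.15  ] ((437.1634826660156, 84.3368911743164), (418.1246643066406, 100.58479309082031), 33.712005615234375)
bar 621 [0.5867 0.1822 0.0599] ((589.0182495117188, 184.59190368652344), (65.65312194824219, 128.2313232421875), 5.897425174713135)
base 1483 [0.5813 0.183  0.0169] ((571.4630126953125, 184.56787109375), (229.0803985595703, 283.5921936035156), 88.82262420654297)
[[0.446, 0.148, 0.085], [0.453, 0.154, 0.08], [0.459, 0.151, 0.086], [0.464, 0.151, 0.087], [0.47, 0.151, 0.084], [0.475, 0.148, 0.083], [0.481, 0.156, 0.083], [0.486, 0.149, 0.08], [0.492, 0.149, 0.08], [0.499, 0.168, 0.074], [0.504, 0.159, 0.086], [0.51, 0.167, 0.085], [0.516, 0.162, 0.081], [0.521, 0.16, 0.079], [0.527, 0.173, 0.078], [0.535, 0.165, 0.078], [0.543, 0.178, 0.08], [0.551, 0.172, 0.082], [0.557, 0.178, 0.078], [0.561, 0.18
[... 370 characters left out ...]
], [0.597, 0.165, 0.082], [0.599, 0.173, 0.083], [0.602, 0.183, 0.084], [0.605, 0.191, 0.084], [0.607, 0.175, 0.084], [0.611, 0.168, 0.081], [0.615, 0.183, 0.086]]
s rod 27 [0.5877 0.1776 0.1041] ((587.3519897460938, 178.48069763183594), (10.706798553466797, 9.543006896972656), 32.31894302368164)
s wr 537 [0.538  0.1602 0.0774] ((534.6347045898438, 157.0240478515625), (170.33084106445312, 75.26058959960938), 31.732074737548828)
s base 2805 [0.6022 0.2098 0.0342] ((610.9208374023438, 265.4215393066406), (412.58758544921875, 286.0004577636719), 60.518367767333984)
s bar 281 [0.584  0.1528 0.0582] ((567.46435546875, 153.347412109375), (138.56153869628906, 132.09524536132812), 50.07520294189453)
```

View pics/c1.png

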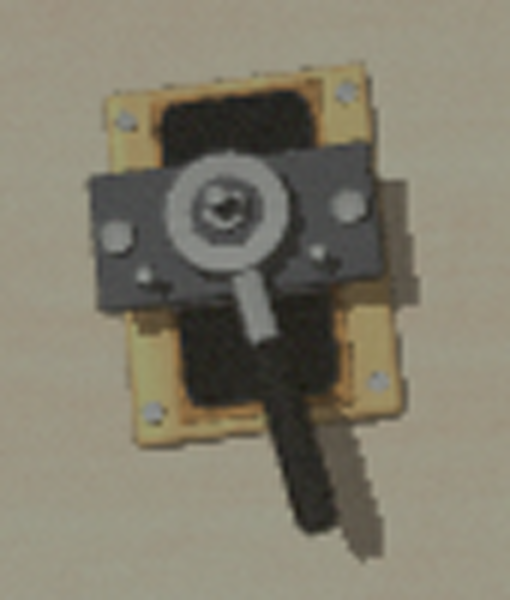

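The crop shows the phone press, with the handle turned slightly to image right (−y) and the two stop pins in front of the wrench head. I'll fit the handle and head more closely while starting the approach.

Run:
```python
from h import *
p,P=cloud("top",(205,155,290,255))
z=P[...,2]
# intersect pixel rays with known heights
c=vision.calibration("top");K=c["intrinsics"];T=c["pose"]
def ray(u,v,h):
    d=T[:3,:3]@np.array([(u-K[0,2])/K[0,0],(v-K[1,2])/K[1,1],1]);return T[:3,3]+d*(h-T[2,3])/d[2]
for n,u,v,h in(("head centre",228,212,.082),("rodtop",228,205,.112),("hend",318,520,.08),("neck",257,310,.08),("grip mid",290,420,.081)):
    print(n,ray(205+(u+.5)/6-.5,155+(v+.5)/6-.5,h).round(4))
m=(z>.072)&(z<.09)&(P[...,0]>.45)&(P[...,0]<.535)
q=P[m]
for lo in np.arange(.45,.53,.01):
    s=q[(q[:,0]>=lo)&(q[:,0]<lo+.01)]; print(round(lo,3),len(s),np.median(s[:,:2],0).round(4),np.ptp(s[:,1]).round(3))
m=(z>.072)&(z<.09)&(P[...,0]>.565)&(P[...,0]<.63); q=P[m]
print(cv2.minEnclosingCircle(q[:,:2].astype(np.float32)*1000), np.median(q[:,1]),q[:,0].max())
b=P[(z>.05)&(z<.064)];print(cv2.minAreaRect(b[:,:2].astype(np.float32)*1000))
```

```text
head centre [0.5893 0.1844 0.082 ]
rodtop [0.5844 0.1795 0.112 ]
hend [0.4516 0.1448 0.08  ]
neck [0.5451 0.1716 0.08  ]
grip mid [0.4955 0.1569 0.081 ]
0.45 27 [0.4547 0.146 ] 0.016
0.46 28 [0.4651 0.1492] 0.02
0.47 29 [0.4746 0.1515] 0.02
0.48 28 [0.4843 0.1543] 0.017
0.49 29 [0.4951 0.1564] 0.02
0.5 26 [0.5052 0.1617] 0.02
0.51 27 [0.5153 0.1621] 0.019
0.52 27 [0.5251 0.1649] 0.02
0.53 9 [0.533  0.1698] 0.013
((585.697265625, 185.73068237304688), 49.16814041137695) 0.18063669581389766 0.6169055207321061
((589.1103515625, 185.07247924804688), (66.15032958984375, 128.5763397216797), 6.2382097244262695)
```

play_rows(moves=[0.3,-0.5,0,0.04,0.6,-1,0,0.08,0.6,-1,0,0.08], fingers=1)

```text
time_s: 0.85
tool_pos: [0.2323, 0.5504, 0.2396]
tool_rot: [0.0, 0.0, 1.0, -0.0]
force: [0.4, 0.1, 1.4]
width: 0.0853
gripper_force: 0.0
```

play_rows(moves=[0.3,-0.5,0,0.04,0.6,-1,0,0.08,0.6,-1,0,0.08])

```text
time_s: 1.15
tool_pos: [0.2922, 0.4505, 0.2398]
tool_rot: [0.0, -0.124, 0.992, 0.0]
force: [0.1, 0.2, -0.2]
width: 0.0855
gripper_force: 0.0
```

play_rows(moves=[0.3,-0.5,0,0,0.6,-1,0,0,0.6,-1,0,0])

```text
time_s: 1.45
tool_pos: [0.3522, 0.3507, 0.2397]
tool_rot: [0.0, -0.121, 0.993, 0.0]
force: [-0.7, 1.3, -0.3]
width: 0.0854
gripper_force: 0.0
```

play_rows(moves=[0.3,-0.5,0,0,0.6,-1,0,0,0.6,-1,0,0])

```text
time_s: 1.75
tool_pos: [0.4122, 0.2505, 0.2396]
tool_rot: [0.0, -0.121, 0.993, -0.0]
force: [-0.6, 0.3, -0.4]
width: 0.0853
gripper_force: 0.0
```

play_rows(moves=[0.35,-0.48,0,0.006,0.7,-0.96,0,0.006,0.7,-0.96,-0.4,0.006,0.7,-0.96,-0.8,0.006,0.7,-0.96,-0.9,0.006,0.7,-0.96,-0.9,0.006])

```text
time_s: 2.35
tool_pos: [0.4803, 0.1574, 0.1486]
tool_rot: [-0.001, -0.132, 0.991, -0.0]
force: [0.0, 0.5, 0.8]
width: 0.0854
gripper_force: 0.0
```

Run:
```python
from h import *
p,d=vision.capture("scene"); cv2.imwrite("pics/s1.png",cv2.resize(p[100:240,210:380,::-1],None,fx=4,fy=4))
```

```text
(no output)
```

View pics/s1.png

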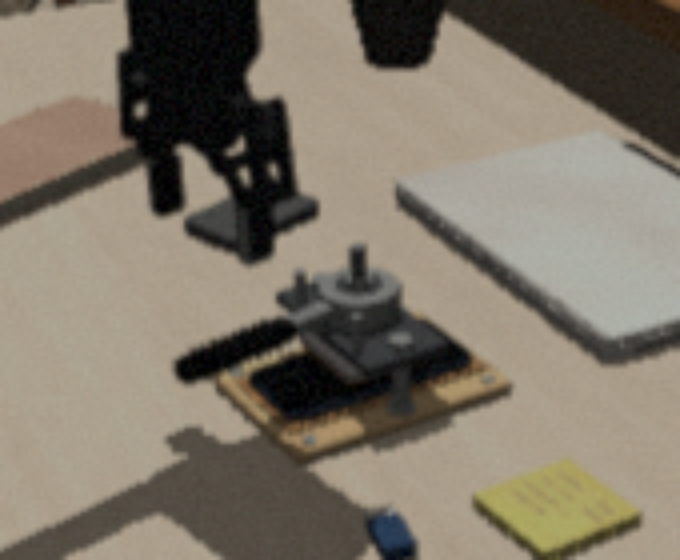

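The open gripper hangs above the handle, straddling it. I'll descend and grip.

play_rows(moves=[0,0,-0.25,0,0,0,-0.5,0,0,0,-0.75,0,0,0,-0.87,0,0,0,-0.87,0,0,0,-0.87,0])

```text
time_s: 3.0
tool_pos: [0.4816, 0.1575, 0.0642]
tool_rot: [0.001, -0.133, 0.991, 0.0]
force: [0.7, 0.8, 0.6]
width: 0.0854
gripper_force: 0.0
```

play_rows(moves=[0,0,0,0,0,0,0,0,0,0,0,0,0,0,0,0,0,0,0,0,0,0,0,0,0,0,0,0,0,0,0,0], fingers=-1, newtons=40)

```text
time_s: 3.8
tool_pos: [0.481, 0.1568, 0.0626]
tool_rot: [0.0, -0.132, 0.991, -0.0]
force: [-1.9, -4.6, 6.2]
width: 0.0176
gripper_force: 39.0
```

Run:
```python
import numpy as np
C=np.array([.589,.183]);R=.111
p=lambda t:C-R*np.array([np.cos(np.radians(t)),np.sin(np.radians(t))])
def tab(a,b,n):
    o=[]
    for i in range(1,n+1):
        t=a+(b-a)*i/n;d=(p(t)-p(a))*10;o+=[*d.round(3),0,round((t-a)/180,3)]
    print(a,b,[float(x) for x in o])
tab(13.5,44,6);tab(44,6,7);tab(6,-32,7);tab(-32,6,7);tab(6,44,7)
```

```text
13.5 44 [0.027, -0.095, 0.0, 0.028, 0.063, -0.186, 0.0, 0.056, 0.106, -0.275, 0.0, 0.085, 0.157, -0.359, 0.0, 0.113, 0.216, -0.438, 0.0, 0.141, 0.281, -0.512, 0.0, 0.169]
44 6 [-0.069, 0.079, 0.0, -0.03, -0.131, 0.164, 0.0, -0.06, -0.184, 0.255, 0.0, -0.09, -0.229, 0.35, 0.0, -0.121, -0.264, 0.449, 0.0, -0.151, -0.29, 0.551, 0.0, -0.181, -0.305, 0.655, 0.0, -0.211]
6 -32 [-0.006, 0.105, 0.0, -0.03, -0.002, 0.21, 0.0, -0.06, 0.012, 0.314, 0.0, -0.09, 0.035, 0.417, 0.0, -0.121, 0.069, 0.516, 0.0, -0.151, 0.111, 0.613, 0.0, -0.181, 0.163, 0.704, 0.0, -0.211]
-32 6 [-0.051, -0.092, 0.0, 0.03, -0.094, -0.188, 0.0, 0.06, -0.127, -0.288, 0.0, 0.09, -0.151, -0.39, 0.0, 0.121, -0.165, -0.494, 0.0, 0.151, -0.169, -0.599, 0.0, 0.181, -0.163, -0.704, 0.0, 0.211]
6 44 [0.016, -0.104, 0.0, 0.03, 0.042, -0.206, 0.0, 0.06, 0.077, -0.305, 0.0, 0.09, 0.121, -0.4, 0.0, 0.121, 0.175, -0.491, 0.0, 0.151, 0.236, -0.576, 0.0, 0.181, 0.305, -0.655, 0.0, 0.211]
```

play_rows(moves=[0.027,-0.095,0,0.028,0.063,-0.186,0,0.056,0.106,-0.275,0,0.085,0.157,-0.359,0,0.113,0.216,-0.438,0,0.141,0.28,-0.51,0,0.169,0.28,-0.51,0,0.169])

```text
time_s: 4.5
tool_pos: [0.5097, 0.1054, 0.0626]
tool_rot: [0.001, -0.389, 0.921, -0.0]
force: [1.7, -2.4, 3.8]
width: 0.0173
gripper_force: 38.7
```

play_rows(moves=[-0.069,0.079,0,-0.03,-0.131,0.164,0,-0.06,-0.184,0.255,0,-0.09,-0.229,0.35,0,-0.121,-0.264,0.449,0,-0.151,-0.29,0.551,0,-0.181,-0.305,0.655,0,-0.211])

```text
time_s: 5.2
tool_pos: [0.4783, 0.1716, 0.0626]
tool_rot: [0.0, -0.064, 0.998, -0.0]
force: [3.7, -6.7, 2.9]
width: 0.0174
gripper_force: 40.7
```

play_rows(moves=[-0.006,0.105,0,-0.03,-0.002,0.21,0,-0.06,0.012,0.314,0,-0.09,0.035,0.417,0,-0.121,0.069,0.516,0,-0.151,0.111,0.613,0,-0.181,0.163,0.704,0,-0.211,0.163,0.704,0,-0.211])

```text
time_s: 6.0
tool_pos: [0.4947, 0.2425, 0.0626]
tool_rot: [-0.0, 0.264, 0.965, -0.0]
force: [-4.2, -6.1, 10.3]
width: 0.0173
gripper_force: 43.7
```

play_rows(moves=[-0.051,-0.092,0,0.03,-0.094,-0.188,0,0.06,-0.127,-0.288,0,0.09,-0.151,-0.39,0,0.121,-0.165,-0.494,0,0.151,-0.169,-0.599,0,0.181,-0.163,-0.704,0,0.211])

```text
time_s: 6.7
tool_pos: [0.4783, 0.1711, 0.0626]
tool_rot: [0.0, -0.068, 0.998, -0.0]
force: [4.1, -3.2, 1.9]
width: 0.0174
gripper_force: 41.7
```

play_rows(moves=[0.016,-0.104,0,0.03,0.042,-0.206,0,0.06,0.077,-0.305,0,0.09,0.121,-0.4,0,0.121,0.175,-0.491,0,0.151,0.236,-0.576,0,0.181,0.305,-0.655,0,0.211,0.305,-0.655,0,0.211])

```text
time_s: 7.5
tool_pos: [0.5097, 0.1054, 0.0626]
tool_rot: [0.001, -0.388, 0.921, -0.0]
force: [2.1, -2.6, 4.6]
width: 0.0176
gripper_force: 39.7
```

play_rows(moves=[-0.069,0.079,0,-0.03,-0.131,0.164,0,-0.06,-0.184,0.255,0,-0.09,-0.229,0.35,0,-0.121,-0.264,0.449,0,-0.151,-0.29,0.551,0,-0.181,-0.305,0.655,0,-0.211])

```text
time_s: 8.2
tool_pos: [0.4783, 0.1717, 0.0626]
tool_rot: [0.0, -0.064, 0.998, -0.0]
force: [5.1, -6.9, 2.3]
width: 0.0172
gripper_force: 40.8
```

Run:
```python
from h import *
p,d=vision.capture("scene"); cv2.imwrite("pics/s2.png",cv2.resize(p[100:240,210:380,::-1],None,fx=4,fy=4))
p,P=cloud("scene",(270,150,330,200));q=P.reshape(-1,3);s=q[(np.hypot(q[:,0]-.589,q[:,1]-.183)<.012)];print(np.percentile(s[:,2],[90,97,100]),len(s))
```

```text
[0.10372373 0.10535748 0.10583049] 48
```

View pics/s2.png

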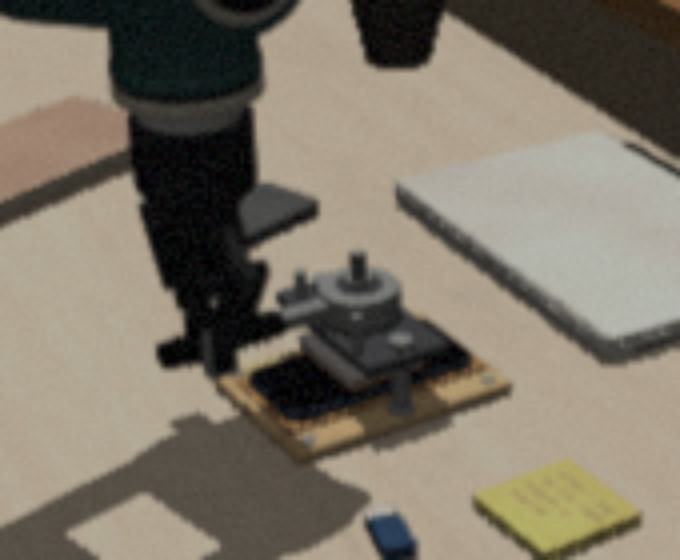

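The grip holds at about (215,350) in the crop, and the rod top is down to about 0.106 m. I'll finish this stroke, swing back, then tighten in short steps and watch the force.

play_rows(moves=[-0.006,0.105,0,-0.03,-0.002,0.21,0,-0.06,0.012,0.314,0,-0.09,0.035,0.417,0,-0.121,0.069,0.516,0,-0.151,0.111,0.613,0,-0.181,0.163,0.704,0,-0.211,0.163,0.704,0,-0.211])

```text
time_s: 9.1
tool_pos: [0.4946, 0.2424, 0.0626]
tool_rot: [-0.0, 0.263, 0.965, -0.0]
force: [-3.9, -6.4, 10.0]
width: 0.017
gripper_force: 43.9
```

play_rows(moves=[-0.051,-0.092,0,0.03,-0.094,-0.188,0,0.06,-0.127,-0.288,0,0.09,-0.151,-0.39,0,0.121,-0.165,-0.494,0,0.151,-0.169,-0.599,0,0.181,-0.163,-0.704,0,0.211])

```text
time_s: 9.8
tool_pos: [0.4783, 0.171, 0.0626]
tool_rot: [0.0, -0.069, 0.998, -0.0]
force: [5.3, -3.6, 2.0]
width: 0.017
gripper_force: 41.9
```

play_rows(moves=[0.016,-0.104,0,0.03,0.042,-0.206,0,0.06,0.077,-0.305,0,0.09,0.121,-0.4,0,0.121,0.175,-0.491,0,0.151,0.236,-0.576,0,0.181,0.305,-0.655,0,0.211,0.305,-0.655,0,0.211])

```text
time_s: 10.6
tool_pos: [0.5097, 0.1054, 0.0626]
tool_rot: [0.001, -0.389, 0.921, -0.0]
force: [3.4, -1.6, 4.1]
width: 0.0172
gripper_force: 40.1
```

Run:
```python
from h import *
p,P=cloud("scene",(270,150,330,200));q=P.reshape(-1,3);s=q[(np.hypot(q[:,0]-.589,q[:,1]-.183)<.012)];print(np.percentile(s[:,2],[90,97,100]),len(s))
C=np.array([.589,.183]);R=.111
p=lambda t:C-R*np.array([np.cos(np.radians(t)),np.sin(np.radians(t))])
for a in range(44,-32,-1*12):
    print(a,[[*((p(a-k)-p(a))*10).round(3).tolist(),round(-k/180,3)] for k in(4,8,12)])
```

```text
[0.1027408  0.10311722 0.10327855] 11
44 [[-0.052, 0.058, -0.022], [-0.1, 0.119, -0.044], [-0.143, 0.183, -0.067]]
32 [[-0.039, 0.067, -0.022], [-0.073, 0.137, -0.044], [-0.102, 0.209, -0.067]]
20 [[-0.024, 0.074, -0.022], [-0.043, 0.149, -0.044], [-0.056, 0.225, -0.067]]
8 [[-0.008, 0.077, -0.022], [-0.011, 0.154, -0.044], [-0.008, 0.232, -0.067]]
-4 [[0.008, 0.077, -0.022], [0.022, 0.153, -0.044], [0.04, 0.229, -0.067]]
-16 [[0.024, 0.074, -0.022], [0.053, 0.146, -0.044], [0.087, 0.215, -0.067]]
-28 [[0.039, 0.067, -0.022], [0.082, 0.131, -0.044], [0.13, 0.192, -0.067]]
```

play_rows(moves=[-0.052,0.058,0,-0.022,-0.1,0.119,0,-0.044,-0.143,0.183,0,-0.067])

```text
time_s: 10.95
tool_pos: [0.4946, 0.1244, 0.0626]
tool_rot: [0.001, -0.287, 0.958, -0.0]
force: [7.0, -5.0, 1.1]
width: 0.0171
gripper_force: 40.6
```

play_rows(moves=[-0.039,0.067,0,-0.022,-0.073,0.137,0,-0.044,-0.102,0.209,0,-0.067])

```text
time_s: 11.25
tool_pos: [0.4844, 0.1453, 0.0626]
tool_rot: [0.001, -0.185, 0.983, -0.0]
force: [7.3, -5.1, 2.8]
width: 0.0175
gripper_force: 40.5
```

play_rows(moves=[-0.024,0.074,0,-0.022,-0.043,0.149,0,-0.044,-0.056,0.225,0,-0.067])

```text
time_s: 11.55
tool_pos: [0.4788, 0.1678, 0.0626]
tool_rot: [0.0, -0.081, 0.997, -0.0]
force: [5.0, -5.5, 3.4]
width: 0.0175
gripper_force: 40.2
```

play_rows(moves=[-0.008,0.077,0,-0.022,-0.011,0.154,0,-0.044,-0.008,0.232,0,-0.067])

```text
time_s: 11.85
tool_pos: [0.4779, 0.191, 0.0626]
tool_rot: [0.0, 0.024, 1.0, -0.0]
force: [4.4, -7.6, 4.1]
width: 0.0173
gripper_force: 39.9
```

play_rows(moves=[0.008,0.077,0,-0.022,0.022,0.153,0,-0.044,0.04,0.229,0,-0.067])

```text
time_s: 12.15
tool_pos: [0.4818, 0.2137, 0.0626]
tool_rot: [0.0, 0.129, 0.992, -0.001]
force: [4.4, -4.0, 2.4]
width: 0.0173
gripper_force: 39.1
```

play_rows(moves=[0.024,0.074,0,-0.022,0.053,0.146,0,-0.044,0.087,0.215,0,-0.067])

```text
time_s: 12.45
tool_pos: [0.4906, 0.2355, 0.0626]
tool_rot: [0.0, 0.233, 0.973, -0.0]
force: [2.7, -5.6, 4.4]
width: 0.0173
gripper_force: 40.0
```

Run:
```python
from h import *
for n,b in(("scene",(270,150,330,200)),("top",(225,165,265,215))):
    p,P=cloud(n,b);q=P.reshape(-1,3)
    if n=="scene": cv2.imwrite("pics/s3.png",cv2.resize(p[120:230,240:360,::-1],None,fx=5,fy=5,interpolation=cv2.INTER_CUBIC))
    s=q[(np.hypot(q[:,0]-.589,q[:,1]-.183)<.012)&(q[:,2]<.12)];print(n,np.sort(s[:,2])[-12:].round(4))
```

```text
scene [0.0968 0.098  0.0981 0.099  0.0997 0.1001 0.1006 0.1009 0.1009 0.1013
 0.1015 0.1022]
top [0.1008 0.1013 0.1019 0.102  0.1028 0.103  0.1037 0.1039 0.1048 0.105
 0.1052 0.1092]
```

View pics/s3.png

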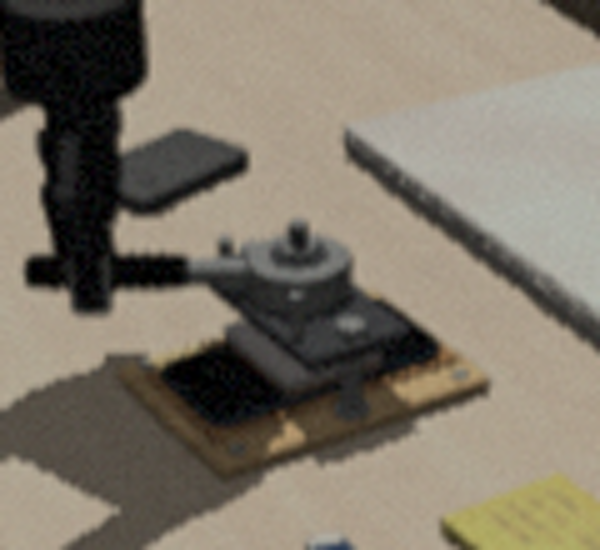

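The rod top is now near 0.103 m and there has been no dead stop yet, so it needs one more stroke.

play_rows(moves=[0.039,0.067,0,-0.022,0.039,0.067,0,-0.022])

```text
time_s: 12.75
tool_pos: [0.4944, 0.242, 0.0626]
tool_rot: [-0.0, 0.265, 0.964, -0.0]
force: [-2.2, -8.0, 10.0]
width: 0.0175
gripper_force: 41.0
```

play_rows(moves=[-0.051,-0.092,0,0.03,-0.094,-0.188,0,0.06,-0.127,-0.288,0,0.09,-0.151,-0.39,0,0.121,-0.165,-0.494,0,0.151,-0.169,-0.599,0,0.181,-0.163,-0.704,0,0.211])

```text
time_s: 13.45
tool_pos: [0.4783, 0.1712, 0.0626]
tool_rot: [0.001, -0.066, 0.998, 0.0]
force: [7.8, -1.9, 0.3]
width: 0.0174
gripper_force: 40.7
```

play_rows(moves=[0.016,-0.104,0,0.03,0.042,-0.206,0,0.06,0.077,-0.305,0,0.09,0.121,-0.4,0,0.121,0.175,-0.491,0,0.151,0.236,-0.576,0,0.181,0.305,-0.655,0,0.211,0.305,-0.655,0,0.211])

```text
time_s: 14.25
tool_pos: [0.5094, 0.1057, 0.0626]
tool_rot: [0.001, -0.387, 0.922, -0.0]
force: [3.3, -0.3, 4.0]
width: 0.0174
gripper_force: 39.8
```

play_rows(moves=[-0.052,0.058,0,-0.022,-0.1,0.119,0,-0.044,-0.143,0.183,0,-0.067])

```text
time_s: 14.55
tool_pos: [0.4947, 0.1243, 0.0626]
tool_rot: [0.001, -0.285, 0.959, -0.001]
force: [11.5, -6.5, 0.9]
width: 0.0171
gripper_force: 39.2
```

Stepping carefully now.

play_rows(moves=[-0.039,0.067,0,-0.022,-0.055,0.102,0,-0.033,-0.055,0.102,0,-0.033])

```text
time_s: 14.85
tool_pos: [0.4888, 0.135, 0.0626]
tool_rot: [0.0, -0.236, 0.972, -0.0]
force: [3.7, -3.4, 5.3]
width: 0.017
gripper_force: 42.8
```

play_rows(moves=[-0.025,0.053,0,-0.017,-0.047,0.107,0,-0.033,-0.047,0.107,0,-0.033])

```text
time_s: 15.15
tool_pos: [0.4843, 0.1455, 0.0626]
tool_rot: [0.0, -0.186, 0.983, -0.0]
force: [4.2, -4.3, 6.0]
width: 0.0174
gripper_force: 42.9
```

play_rows(moves=[-0.018,0.055,0,-0.017,-0.034,0.112,0,-0.033,-0.034,0.112,0,-0.033])

```text
time_s: 15.45
tool_pos: [0.481, 0.1563, 0.0626]
tool_rot: [0.0, -0.135, 0.991, -0.0]
force: [4.2, -7.4, 6.3]
width: 0.0167
gripper_force: 42.6
```

play_rows(moves=[-0.012,0.057,0,-0.017,-0.022,0.114,0,-0.033,-0.022,0.114,0,-0.033])

```text
time_s: 15.75
tool_pos: [0.4787, 0.1679, 0.0626]
tool_rot: [0.0, -0.083, 0.997, -0.0]
force: [2.0, -3.8, 6.4]
width: 0.0175
gripper_force: 43.3
```

play_rows(moves=[-0.006,0.058,0,-0.017,-0.01,0.116,0,-0.033,-0.01,0.116,0,-0.033])

```text
time_s: 16.05
tool_pos: [0.4777, 0.1795, 0.0626]
tool_rot: [0.0, -0.031, 1.0, -0.0]
force: [1.3, -5.7, 8.4]
width: 0.0173
gripper_force: 44.1
```

Run:
```python
from h import *
for n,b in(("scene",(270,150,330,200)),("scene",(270,150,330,200)),("top",(225,165,265,215))):
    p,P=cloud(n,b);q=P.reshape(-1,3)
    if n=="scene": cv2.imwrite("pics/s4.png",cv2.resize(p[120:230,240:360,::-1],None,fx=5,fy=5,interpolation=cv2.INTER_CUBIC))
    s=q[(np.hypot(q[:,0]-.589,q[:,1]-.183)<.012)&(q[:,2]<.12)];print(n,np.sort(s[:,2])[-12:].round(4))
```

```text
scene [0.0972 0.0973 0.0994 0.0998 0.0998 0.0999 0.1008 0.1009 0.1016 0.102
 0.1026 0.1029]
scene [0.0975 0.0981 0.0988 0.0994 0.0996 0.0996 0.1005 0.1012 0.1013 0.1022
 0.1023 0.1025]
top []
```

View pics/s4.png

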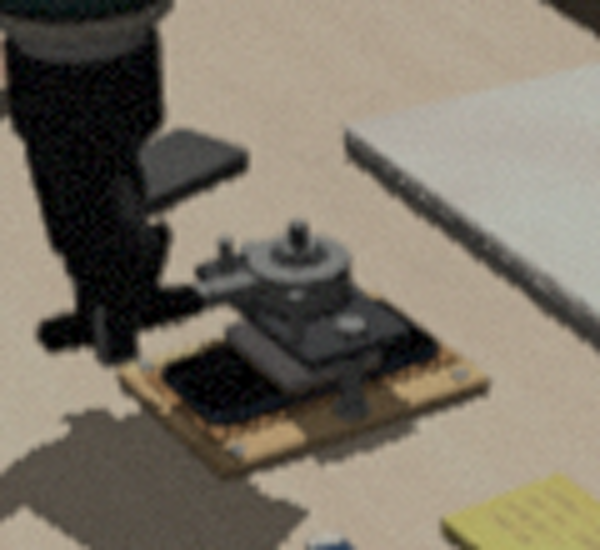

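The rod stands about 14 mm out of the nut (tip at (297,225) in the crop), so it is close to closed. I'll keep tightening until the hard stop shows.

play_rows(moves=[0,0.058,0,-0.017,0.002,0.116,0,-0.033,0.002,0.116,0,-0.033])

```text
time_s: 16.5
tool_pos: [0.4779, 0.191, 0.0626]
tool_rot: [0.0, 0.021, 1.0, -0.0]
force: [1.6, -6.1, 8.1]
width: 0.0173
gripper_force: 44.3
```

play_rows(moves=[0.006,0.058,0,-0.017,0.014,0.115,0,-0.033,0.014,0.115,0,-0.033])

```text
time_s: 16.8
tool_pos: [0.4792, 0.2021, 0.0625]
tool_rot: [-0.0, 0.072, 0.997, -0.001]
force: [-0.5, -9.3, 10.4]
width: 0.0172
gripper_force: 43.8
```

play_rows(moves=[0.012,0.057,0,-0.017,0.027,0.113,0,-0.033,0.027,0.113,0,-0.033])

```text
time_s: 17.1
tool_pos: [0.4819, 0.2138, 0.0626]
tool_rot: [-0.0, 0.124, 0.992, -0.0]
force: [-1.1, -5.2, 10.7]
width: 0.017
gripper_force: 45.0
```

play_rows(moves=[0.018,0.055,0,-0.017,0.039,0.109,0,-0.033,0.039,0.109,0,-0.033])

```text
time_s: 17.4
tool_pos: [0.4857, 0.2248, 0.0625]
tool_rot: [-0.001, 0.175, 0.985, -0.0]
force: [-4.0, -4.7, 11.5]
width: 0.0171
gripper_force: 45.5
```

play_rows(moves=[0.024,0.053,0,-0.017,0.049,0.105,0,-0.033,0.07,0.138,0,-0.044,0.07,0.138,0,-0.044])

```text
time_s: 17.8
tool_pos: [0.4923, 0.2385, 0.0626]
tool_rot: [-0.001, 0.243, 0.97, -0.0]
force: [-7.8, -4.5, 13.8]
width: 0.0174
gripper_force: 45.8
```

Run:
```python
from h import *
fr=[]
for i in range(6):
    p,P=cloud("scene",(270,150,330,200));q=P.reshape(-1,3);fr.append(p.astype(float))
    s=q[(np.hypot(q[:,0]-.589,q[:,1]-.183)<.012)&(q[:,2]<.12)];print(np.sort(s[:,2])[-8:].round(4))
m=np.mean(fr,0)
# rod column near x=240+297/5~299 ; tip row ~120+222/5
print(m[158:178,296:303].mean(-1).round(0).astype(int))
o=cv2.imread("pics/scene0.png").astype(float); print(o[158:178,296:303].mean(-1).round(0).astype(int))
K=vision.calibration("scene")["intrinsics"];T=np.linalg.inv(vision.calibration("scene")["pose"])
for h in(.112,.106,.103,.1,.089):
    c=T[:3,:3]@[.589,.183,h]+T[:3,3];print(h,(K@c/c[2]).round(2))
```

```text
[0.0993 0.1003 0.1005 0.1011 0.1012 0.1013 0.1015 0.1018]
[0.0988 0.0992 0.0997 0.101  0.1012 0.1019 0.1021 0.1022]
[0.0989 0.0995 0.0997 0.0999 0.1    0.101  0.1014 0.1017]
[0.0986 0.0989 0.1001 0.1012 0.1013 0.1013 0.1019 0.1024]
[0.0996 0.0999 0.0999 0.1    0.1003 0.101  0.1012 0.1015]
[0.0993 0.0998 0.0998 0.0999 0.1001 0.1009 0.1009 0.1018]
[[158 157 157 157 157 155 156]
 [158 158 160 158 157 157 156]
 [159 158 158 157 158 158 158]
 [158 160 158 158 159 159 158]
 [158 160 157 156 159 159 159]
 [159 157 149 143 147 154 159]
 [157 141 117 117 116 132 157]
 [153 118  71  79  75  99 154]
 [144 101  39  33  44  89 145]
 [125  93  39  24  30  72 125]
 [107  92  42  25  27  64 112]
 [ 91  99  69  33  41  69  96]
 [ 72  88  76  50  54  66  68]
 [ 50  46  45  50  51  44  51]
 [ 54  51  46  47  46  47  57]
 [ 87  85  76  77  77  85  88]
 [118 115 107 105 108 117 117]
 [105 110 109 111 110 110 102]
 [ 69  78  81  81  81  74  62]
 [ 43  48  53  58  53  46  43]]
[[147 143 148 145 147 143 144]
 [148 150 149 148 147 144 143]
 [148 146 140 134 136 136 147]
 [147 126 107 102 100 112 145]
 [144  95  59  65  63  91 144]
 [139  89  34  29  34  90 149]
 [138  87  30  24  37  85 147]
 [138  84  35  22  34  85 143]
 [131  86  37  21  33  81 135]
 [117  88  33  25  24  68 117]
 [101  86  34  25  25  60 103]
 [ 89  95  44  27  38  62  91]
 [ 66  72  50  46  48  51  67]
 [ 45  45  37  44  42  32  43]
 [ 47  46  41  43  42  38  53]
 [ 82  80  69  68  71  83  80]
 [112 110 101 100 100 111 109]
 [ 97 101 104 103 102 103  96]
 [ 65  75  75  77  75  70  59]
 [ 46  44  52  50  44  40  38]]
0.112 [298.82 160.31   1.  ]
0.106 [298.89 162.36   1.  ]
0.103 [298.92 163.38   1.  ]
0.1 [298.96 164.4    1.  ]
0.089 [299.09 168.11   1.  ]
```

Run:
```python
from h import *
p,d=vision.capture("scene")
cv2.imwrite("pics/s5.png",cv2.resize(p[120:230,240:360,::-1],None,fx=5,fy=5,interpolation=cv2.INTER_CUBIC))
for n,(v,u),f in(("s2",(100,210),4),("s3",(120,240),5),("s4",(120,240),5),("s5",(120,240),5)):
    im=cv2.imread(f"pics/{n}.png");s=cv2.resize(im,None,fx=1/f,fy=1/f,interpolation=cv2.INTER_AREA)
    print(n,s[158-v:170-v,298-u:301-u].mean((1,2)).round().astype(int))
```

```text
s2 [160 160 160 157 139 100  57  38  40  38  38  44]
s3 [157 157 157 158 158 146 117  77  42  32  33  49]
s4 [159 162 161 162 161 149 116  76  42  31  34  51]
s5 [154 157 159 160 157 146 115  74  40  32  34  50]
```

View pics/s5.png

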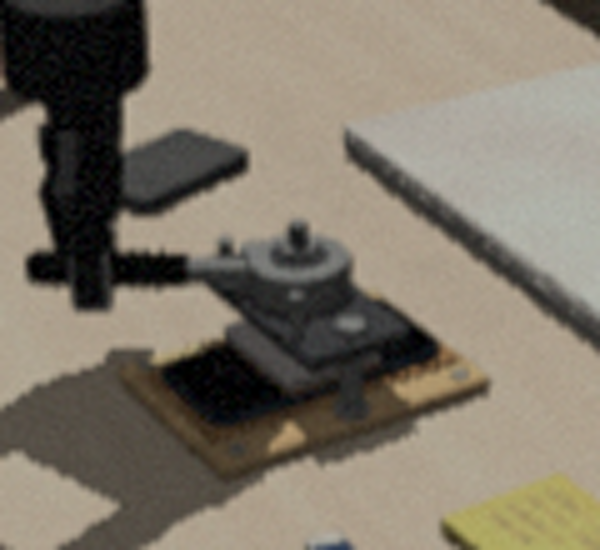

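The rod tip has dropped by 3.1 px, which is 9 mm. It is identical in s3, s4 and s5, so the platen was already fully down and the extra stroke moved nothing. Now I'll release the wrench and lift away.

play_rows(moves=[0,0,0,0,0,0,0,0,0,0,0,0,0,0,0,0,0,0,0,0,0,0,0,0], fingers=0)

```text
time_s: 18.75
tool_pos: [0.4928, 0.2387, 0.0622]
tool_rot: [-0.0, 0.243, 0.97, -0.0]
force: [-0.7, 0.2, -0.5]
width: 0.0429
gripper_force: 0.0
```

play_rows(moves=[0,0,0.15,0,0,0,0.4,0,0,0,0.7,0,0,0,1,0,0,0,1,0])

```text
time_s: 19.25
tool_pos: [0.4942, 0.2393, 0.168]
tool_rot: [0.003, 0.243, 0.97, 0.002]
force: [1.0, 0.0, 0.5]
width: 0.0422
gripper_force: 0.0
```

play_rows(moves=[-0.2,0.4,0.4,0,-0.4,0.8,0.7,0,-0.5,1,0.8,0,-0.5,1,0.8,0,-0.5,1,0.8,0])

```text
time_s: 19.75
tool_pos: [0.4425, 0.339, 0.2426]
tool_rot: [0.0, 0.242, 0.97, 0.0]
force: [0.2, -0.3, 0.0]
width: 0.0428
gripper_force: 0.0
```

Run:
```python
from h import *
a=[];b=[]
for i in range(3): a.append(vision.capture("scene")[0]); b.append(vision.capture("top")[0])
m=np.mean(a,0);print(m[158:170,298:301].mean((1,2)).round())
t=b[0]; 
cv2.imwrite("pics/t1.png",cv2.resize(t[150:260,200:420,::-1],None,fx=3.6,fy=3.6,interpolation=cv2.INTER_CUBIC))
o=cv2.imread("pics/scene0.png")[:,:,::-1].astype(float)
print("spare diff",np.abs(m-o)[225:310,325:445].mean(),"ref",np.abs(m-o)[310:380,490:570].mean())
```

```text
[150. 150. 150. 151. 151. 140. 111.  71.  37.  31.  31.  45.]
spare diff 3.493877995642701 ref 3.5006150793650797
```

View pics/t1.png

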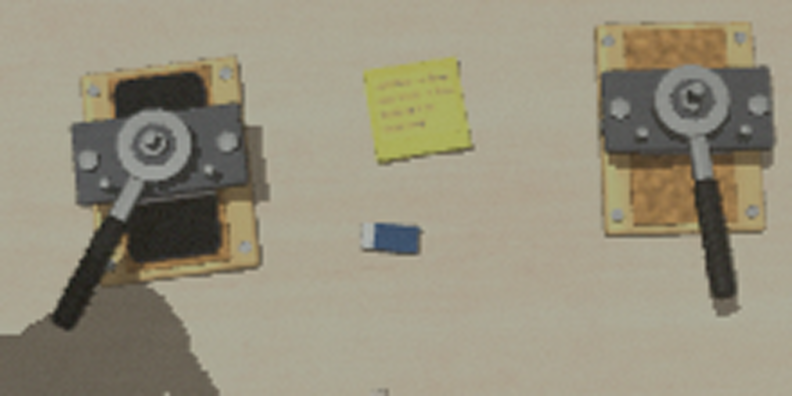

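The wrench is released with its handle at (65,320) in the crop. The rod is still at the closed height, and the spare press is unchanged.

```bash
python3 -c "
from rig import bot
print(bot.sign_off())"
```

```text
the job is handed in; nothing more can be done
None
```

The phone press looks fully closed: the rod has dropped about 9 mm, its full travel, and another full stroke moved it no further, though I never felt the hard stop. The wrench is released, the spare press looks unchanged in the pictures, and I handed the job in about 20 s into the 64 s limit.

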